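# Set the vacuum regulator sleeve to 6

## Task

Two vacuum regulators lean towards you in their bench stands, one wide and one slim. Turn the click-stopped scale sleeve of the wide one up to 6, so that its six-dot mark stands at the index bar, and let go. Leave the slim regulator's setting as it is and do not disturb the things lying about.

Things in the scene. Friction and masses are not known exactly. Their poses are not given: they have to be found in the camera images.
- wide_stand: the wide regulator on its fixed stand: aluminium foot 120 x 92 x 10 mm, two cheek plates and a grey round body 64 mm in diameter that leans towards the operator; 180 mm tall in all. Origin at the centre of the foot's underside, z up, -x the front, to which it leans. The index bar on the low side is level with the flange. It cannot move
- wide_grip (a point): fixed point on the turning axis of the wide sleeve, at a good gripping height, 26 mm above the flange's top. z points along the axis out of the sleeve's free end, leaning 30 degrees from vertical to the operator; -x points down the slope to the fixed index bar. Does not turn with the sleeve. Ribbed grip: diameter 46 mm, length 44 mm, ends 18 mm beyond this point. Flange below it: diameter 88 mm
- wide_sleeve (a joint): angle of the wide sleeve, rad: value N is at N x 0.4189 (24 degrees a click, 0 to 9, end stops); grows turning clockwise seen from the free end. Scale on the flange, which turns with the sleeve: each value has a line at the rim and that many dots in rows of three, zero one long line; the value at the fixed index bar counts. A sprung ball pulls into the nearest click
- slim_stand: the slim regulator on its fixed stand, of the same form: foot 100 x 74 x 10 mm, body 45 mm in diameter, 145 mm tall in all. Origin at the centre of the foot's underside, -x the front. It cannot move
- slim_grip (a point): fixed point on the turning axis of the slim sleeve, at a good gripping height, 22 mm above the flange's top. z points along the axis out of the sleeve's free end, leaning 30 degrees from vertical to the operator; -x points down the slope to the fixed index bar. Does not turn with the sleeve. Ribbed grip: diameter 30 mm, length 36 mm, ends 14 mm beyond this point. Flange below it: diameter 64 mm
- slim_sleeve (a joint): angle of the slim sleeve, rad: value N is at N x 0.4189 (24 degrees a click, 0 to 9, end stops); grows turning clockwise seen from the free end. Scale on the flange, which turns with the sleeve: each value has a line at the rim and that many dots in rows of three, zero one long line; the value at the fixed index bar counts. A sprung ball pulls into the nearest click
- vacuum_wand: bystander: slim pen-like vacuum wand, 155 mm long and 18 mm high, lying between the two stands; origin at the centre of its underside
- label_roll: bystander: roll of labels, 72 mm in diameter, 30 mm high, lying flat at the left; origin at the centre of its underside
- loupe: bystander: small black loupe, 42 x 66 x 24 mm, behind the stands; origin at the centre of its underside
- slim_zero (a point): the zero line at the rim of the slim regulator's flange, 30 mm from the turning axis; it turns with that sleeve
Not all that is in view belongs to the job. Leave any green look-alike of the wide_stand alone.

How it is judged:
By the outcome, as a careful person would: the job done as asked, in the order asked, and still so for the second after the job is handed in, with the robot touching nothing.
It also fails if it takes over 45 s, if anything falls off the work surface, if the arm or the gripper's body presses on something with over 40 N, if the wrist force passes 120 N, or if a joint passes its speed limit or range.

## Robot

A 6-joint arm with a two-finger parallel gripper is mounted at the origin on a cart in front of the work surface, level with it; the furniture and walls round the work are solid. World frame = base frame: x ahead of the robot, y to its left, z up, the work surface at z = 0. Lengths are in mm, angles in rad, forces in N, time in s.
With the tool pointing down it reaches from about 350 to 875 mm from the base axis. Payload 4.2 kg.
Tool frame: the origin (TCP) lies midway between the tips of the shut fingers; the grasp point (between the pads) lies 19 mm behind it (arm.tcp_to_grasp is the distance from the TCP to the grasp point, in mm); z points along the fingers, y is the line along which they close (so a half turn about z gives the same grasp; the last joint's range is limited). The gripper opens to 85 mm and grips with 20 to 120 N. Pads are 22 mm wide; open, the fingers measure 114 mm over their backs; the gripper's body (76 mm by 85 mm) begins 54 mm behind the grasp point. The pads swing forward as they close: fully open they stand 13 mm farther back than shut.
Start: joints at [-0.978, 0.385, 0.008, 0, -1.194, -0.259], TCP at [204.787, -590.476, 231.312] pointing down, gripper open.
Joint ranges: [-3.14, 3.14], [-1.21, 2.06], [-1.07, 1.41], [-3.16, 2.05], [-2.99, -0.16], [-3.1, 3.1]. Speed limits (rad/s): [2.79, 2.79, 3.14, 3.14, 3.14, 3.14].

## Interface

Orientations are given as a unit quaternion [x, y, z, w].
In Python, from bench import arm, get_image gives the robot as it stands.
- The arm moves only by the tool drive_tool, never from a script. Its argument "deltas" is a list of rows, each a list of 2 entries, a list of its own where there are three numbers: the shift along the tool's x, y, z in cm, then the turn, a rotation vector about the tool's x, y, z in degrees. In form: [[[x, y, z], [ax, ay, az]], ...]. A call has 1 to 12 rows; each row shifts and turns the commanded pose from where the row before left it, along the tool's axes as they then stand; what a row does not reach is not made up. A row lasts 1/10 s, in which the tool goes at most 50 mm and 8.59 degrees, less where a joint would pass 70% of its speed; a pose out of reach is approached as far as the arm can. A call with a gripper value outside its range is refused whole. "claw" is the finger opening in cm, from 0 to 8.54, set as the call begins (left out, the last holds). The fingers move at their own pace and stop on an object; the grip force is fixed at half the most. Time passes only in rows, so rows that do not move let the fingers close. It gives the time, the measured TCP pose, the force, the opening and the grip force at its end, in the units of the state.
- arm.read_state(): the state, without advancing time (a new reading comes with each control period).
- get_image(name): name is "scene" or "top" or "wrist"; returns a dict with "img" (384x512x3 uint8, red, green, blue), "fx", "fy", "cx", "cy" (pixels), "eye" and "orientation" of the camera in the world; the wrist camera has in their place "mount" (4x4, takes a point from camera to tool coordinates, whose origin is the TCP and whose axes are the flange's). Camera axes: x right, y down, z forward; pixel columns grow to the right and rows downward; lengths in mm; the calibration is good to about 2 mm. A picture is of the moment at which its call begins: read the wrist's pose just before it. There is no depth.
- arm.job_done(): hands the job in; it is judged then, once.
The state is a dict: "clock": time; "joints": joint angles; "joint_vel": joint speeds; "joint_efforts": joint torques, N m; "position": TCP position; "ee_rot": TCP orientation; "contact_force": force on the tool from outside, world axes, zero at the start; "wrist_torque": the same for the moment, N m; "gripper_width": finger opening in mm; "grasp_force": force on a finger pad.
Only numpy, scipy, OpenCV 4.12 (cv2) and the standard library are available. Lean on these libraries where they do the work, as an engineer would, in place of code of your own. Each camera call takes 0.05 s, during which the arm holds its last target. There are 200 camera calls.

## Working session

There is one attempt and no reset: what is moved stays moved. The work goes in short steps, Python scripts to look and compute and a tool call to move; the robot and the scene stay as the last step left them, time stands still between calls to the robot, and variables do not carry over. Pictures are saved under pics/ and viewed, at most 10 in all, crops included, and the job is handed in when it is done.

Besides the shell and the picture viewer there is one more tool, called after "Emit:" as a command line: name --argument value ..., lists and objects as JSON in quotes. drive_tool: Moves the arm, as the interface text tells. Its arguments: {"type":"object","properties":{"deltas":{"type":"array"},"claw":{"type":"number"}},"required":["deltas"]}

```bash
mkdir -p pics
python3 - <<'E'
from bench import arm,get_image
import cv2,numpy as np,json
for n in ("scene","top"):
    d=get_image(n); cv2.imwrite(f"pics/{n}.png",cv2.resize(d["img"][:,:,::-1],(800,600),interpolation=cv2.INTER_CUBIC))
    print(n,{k:np.round(v,4).tolist() for k,v in d.items() if k!="img"})
s=arm.read_state();print(s)
E
```

```text
scene {'fx': 493.6118, 'fy': 493.6118, 'cx': 251.1238, 'cy': 185.398, 'eye': [-45.6827, 556.3926, 980.9542], 'orientation': [-0.4409, 0.8193, -0.3259, 0.1678]}
top {'fx': 460.1417, 'fy': 460.1417, 'cx': 255.8, 'cy': 186.5481, 'eye': [423.8366, 84.876, 1116.746], 'orientation': [-0.7028, 0.705, -0.0687, 0.0662]}
{'clock': 0.1, 'joints': array([-9.78431693e-01,  3.85481248e-01,  6.77060589e-03, -4.20568492e-04,
       -1.19403183e+00, -2.58605164e-01]), 'joint_vel': array([-0.00157828, -0.00041197,  0.00272838,  0.00022301,  0.00047236,
       -0.00066299]), 'joint_efforts': array([-7.72753847e-04, -3.93320310e+01,  1.88927543e+01,  4.19788510e+00,
       -2.60494249e-03,  7.08824743e-06]), 'position': array([ 204.59066521, -590.00945696,  230.3353484 ]), 'ee_rot': array([-1.66029683e-01,  9.86120256e-01,  9.66990592e-04, -2.23615820e-04]), 'contact_force': array([-0.30784102, -0.60578404, -1.24177042]), 'wrist_torque': array([-0.04803375, -0.00705207, -0.02890226]), 'grasp_force': 0.0, 'gripper_width': 85.34686483122448}
```

View pics/scene.png

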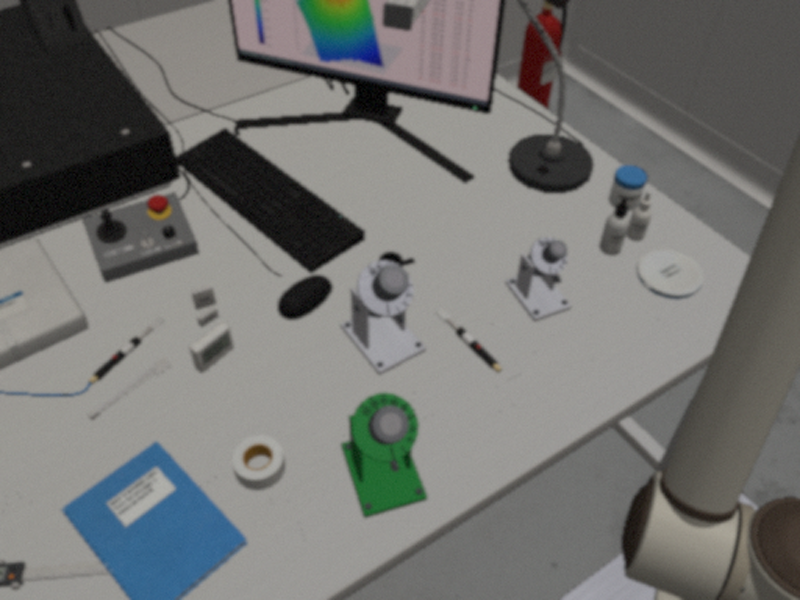

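View pics/top.png

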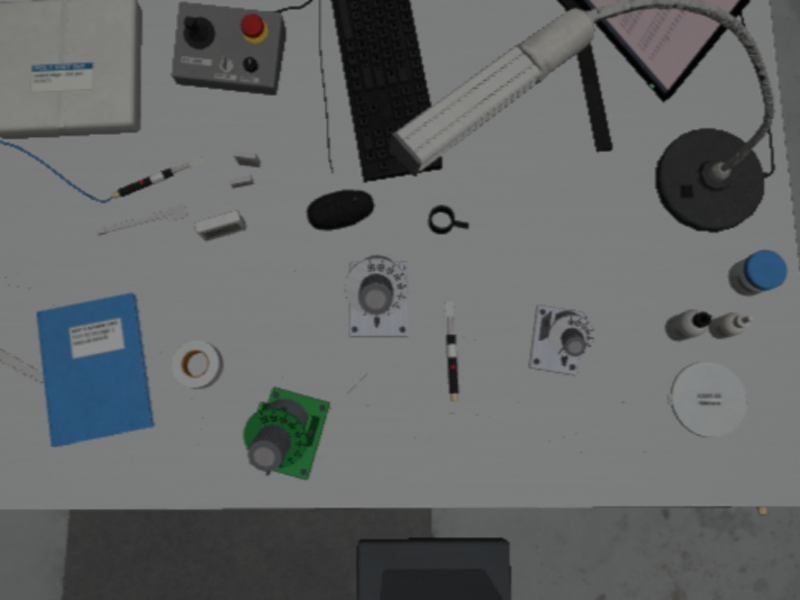

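Candidates: the grey wide regulator at top (377,298) / scene (385,305), the green look-alike at top (285,435) / scene (385,440), and the slim one at top (562,340) / scene (545,275). I choose the grey wide one. The wand is at top (452,350), the roll at (195,365), the loupe at (445,220), and the mouse at (340,210).

```bash
cat > h.py <<'E'
import numpy as np,cv2
from scipy.spatial.transform import Rotation as R
from bench import arm,get_image
def cam(d):
    return R.from_quat(d["orientation"]).as_matrix(),np.array(d["eye"],float),d
def onplane(c,uv,z):
    Rm,e,d=c; r=Rm@np.array([(uv[0]-d["cx"])/d["fx"],(uv[1]-d["cy"])/d["fy"],1]); return e+r*(z-e[2])/r[2]
def proj(c,p):
    Rm,e,d=c; q=Rm.T@(np.asarray(p,float)-e); return np.array([d["fx"]*q[0]/q[2]+d["cx"],d["fy"]*q[1]/q[2]+d["cy"]])
E
python3 - <<'E'
from h import *
t=cam(get_image("top"));s=cam(get_image("scene"))
for p in [(349,262),(407,262),(408,336),(349,336)]: print(onplane(t,np.array(p)/1.5625,10).round(1))
for p in [(377,368),(424,346),(342,328)]: print('s',onplane(s,np.array(p)/1.5625,10).round(1))
a=t[2]["img"][155:225,210:280]; b=s[2]["img"][155:240,212:282]
A=cv2.resize(a,(400,400),interpolation=cv2.INTER_CUBIC);B=cv2.resize(b,(400,486),interpolation=cv2.INTER_CUBIC)[:486]
o=np.zeros((486,800,3),np.uint8);o[:400,:400]=A;o[:,400:]=B
cv2.imwrite("pics/c1.png",cv2.convertScaleAbs(o,alpha=1.5)[:,:,::-1])
E
```

```text
[685.7 160.5  10. ]
[685.4  68.8  10. ]
[567.7  67.9  10. ]
[568.  159.3  10. ]
s [574.1 157.4  10. ]
s [569.8  69.9  10. ]
s [674.5 160.9  10. ]
```

View pics/c1.png

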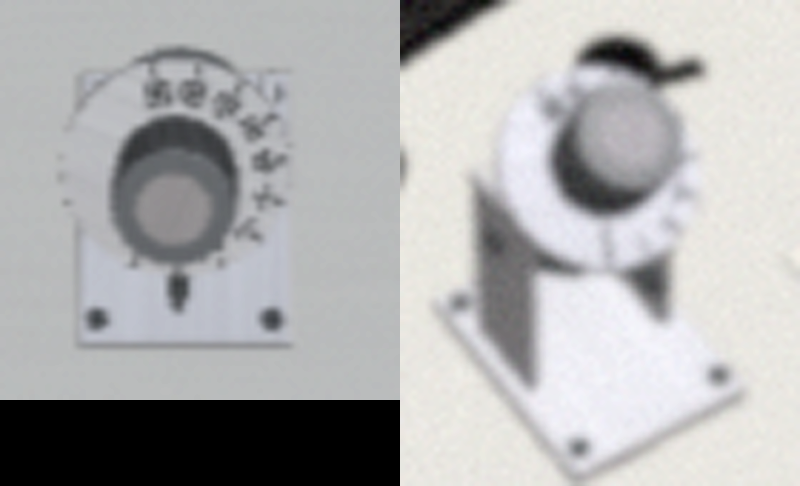

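The close crop shows the chosen grey regulator with its index bar at (178,290). The long zero line is one step clockwise of the bar, so it is probably set at 1, with 2, 3 … 9 running counter-clockwise. The foot measures 118 x 91.5 mm, which matches the description.

Run:
```python
from h import *
t=cam(get_image("top"));s=cam(get_image("scene"))
e=np.array([-.5,0,.866])
p=onplane(t,(210+172/5.714,155+210/5.714),168.5);q=onplane(s,(212+237/5.714,155+132/5.714),168.5)
print("end",p.round(1),q.round(1),"grip",(p-18*e).round(1),(q-18*e).round(1))
for z in (400,500,600,700,800):
    l=onplane(t,np.array((410,150))/1.5625,z);print(z,l.round(),proj(s,l).round())
print("slim foot",[onplane(t,np.array(c)/1.5625,10).round() for c in [(537,306),(530,370),(577,375)]])
T=np.c_[np.array([0,-1,0]),np.array([0,0,0]),[.5,0,-.866]];T=None
```

```text
end [596.3 114.1 168.5] [595.1 110.3 168.5] grip [605.3 114.1 152.9] [604.1 110.3 152.9]
400 [715.  71. 400.] [239.  60.]
500 [674.  73. 500.] [250.  25.]
600 [633.  75. 600.] [262. -18.]
700 [593.  77. 700.] [278. -72.]
800 [552.  79. 800.] [ 299. -142.]
slim foot [array([ 614., -134.,   10.]), array([ 515., -119.,   10.]), array([ 507., -191.,   10.])]
```

Emit:
drive_tool --deltas '[[[0,0,-2],[0,0,0]],[[0,0,-3],[0,0,0]]]'

```text
clock: 0.5
position: [204.3, -589.4, 279.5]
ee_rot: [-0.166, 0.986, 0.003, -0.001]
contact_force: [0.5, -0.2, -0.0]
gripper_width: 85.2
grasp_force: 0.0
```

```bash
cat >> h.py <<'E'
F0=np.array([[0,-.866,.5],[-1,0,0],[0,-.5,-.866]])
AX=np.array([-.5,0,.866])
def rz(a): return R.from_euler("z",a,degrees=True)
def plan(p,Rt,n):
    s=arm.read_state();P=np.array(s["position"]);Q=R.from_quat(s["ee_rot"]);Rt=R.from_matrix(Rt) if not isinstance(Rt,R) else Rt
    w=(Q.inv()*Rt).as_rotvec(); print("turn",np.degrees(w).round(1),"dist",np.linalg.norm(p-P).round(1))
    st=R.from_rotvec(w/n); print("row turn",np.degrees(w/n).round(2).tolist())
    for i in range(n): print((( Q*R.from_rotvec(w*i/n)).inv().apply((p-P)/n)/10).round(2).tolist())
E
python3 - <<'E'
from h import *
d=get_image("wrist");print(np.round(d["mount"],3).tolist(),d["fx"])
plan(np.array([540,112,266.]),R.from_matrix(F0)*rz(-60),22)
E
```

```text
[[-0.002, -0.963, -0.268, 68.019], [1.0, -0.002, -0.0, -1.025], [-0.0, -0.268, 0.963, -141.798], [0.0, 0.0, 0.0, 1.0]] 278.789879389698
turn [  37.1   -4.1 -127.1] dist 780.4
row turn [1.69, -0.19, -5.78]
[-2.49, 2.53, 0.07]
[-2.73, 2.26, 0.01]
[-2.95, 1.98, -0.04]
[-3.13, 1.67, -0.08]
[-3.28, 1.34, -0.12]
[-3.4, 1.0, -0.14]
[-3.48, 0.65, -0.16]
[-3.53, 0.29, -0.16]
[-3.54, -0.07, -0.15]
[-3.52, -0.43, -0.13]
[-3.46, -0.79, -0.1]
[-3.36, -1.13, -0.06]
[-3.23, -1.47, -0.01]
[-3.07, -1.78, 0.04]
[-2.87, -2.08, 0.11]
[-2.65, -2.36, 0.19]
[-2.39, -2.6, 0.27]
[-2.12, -2.82, 0.35]
[-1.82, -3.01, 0.45]
[-1.51, -3.16, 0.54]
[-1.18, -3.28, 0.64]
[-0.85, -3.36, 0.74]
```

Run:
```python
from h import *
plan(np.array([540,112,266.]),R.from_matrix(F0)*rz(60),22)
```

```text
turn [ 12.1 -27.4 -10.5] dist 780.4
row turn [0.55, -1.25, -0.48]
[-2.49, 2.53, 0.07]
[-2.51, 2.51, 0.1]
[-2.53, 2.49, 0.14]
[-2.54, 2.47, 0.17]
[-2.56, 2.45, 0.2]
[-2.58, 2.43, 0.23]
[-2.59, 2.41, 0.26]
[-2.6, 2.39, 0.3]
[-2.62, 2.37, 0.33]
[-2.63, 2.35, 0.37]
[-2.64, 2.33, 0.4]
[-2.65, 2.32, 0.44]
[-2.66, 2.3, 0.47]
[-2.67, 2.28, 0.51]
[-2.68, 2.26, 0.55]
[-2.68, 2.25, 0.58]
[-2.69, 2.23, 0.62]
[-2.69, 2.21, 0.66]
[-2.7, 2.2, 0.69]
[-2.7, 2.18, 0.73]
[-2.7, 2.17, 0.77]
[-2.7, 2.15, 0.81]
```

Emit:
drive_tool --deltas '[[[-2.5,2.5,0.1],[0.55,-1.25,-0.5]],[[-2.5,2.5,0.1],[0.55,-1.25,-0.5]],[[-2.5,2.5,0.1],[0.55,-1.25,-0.5]],[[-2.5,2.5,0.2],[0.55,-1.25,-0.5]],[[-2.6,2.5,0.2],[0.55,-1.25,-0.5]],[[-2.6,2.4,0.2],[0.55,-1.25,-0.5]],[[-2.6,2.4,0.3],[0.55,-1.25,-0.5]],[[-2.6,2.4,0.3],[0.55,-1.25,-0.5]],[[-2.6,2.4,0.3],[0.55,-1.25,-0.5]],[[-2.6,2.4,0.4],[0.55,-1.25,-0.5]],[[-2.6,2.3,0.4],[0.55,-1.25,-0.5]]]'

```text
clock: 1.65
position: [371.0, -236.2, 273.0]
ee_rot: [-0.212, 0.968, -0.032, 0.128]
contact_force: [1.3, -0.7, -0.6]
gripper_width: 85.6
grasp_force: 0.0
```

Emit:
drive_tool --deltas '[[[-2.6,2.3,0.4],[0.55,-1.25,-0.5]],[[-2.7,2.3,0.5],[0.55,-1.25,-0.5]],[[-2.7,2.3,0.5],[0.55,-1.25,-0.5]],[[-2.7,2.3,0.5],[0.55,-1.25,-0.5]],[[-2.7,2.2,0.6],[0.55,-1.25,-0.5]],[[-2.7,2.2,0.6],[0.55,-1.25,-0.5]],[[-2.7,2.2,0.7],[0.55,-1.25,-0.5]],[[-2.7,2.2,0.7],[0.55,-1.25,-0.5]],[[-2.7,2.2,0.7],[0.55,-1.25,-0.5]],[[-2.7,2.2,0.8],[0.55,-1.25,-0.5]],[[-2.7,2.2,0.8],[0.55,-1.25,-0.5]],[[0,0,0],[0,0,0]]]'

```text
clock: 2.85
position: [537.5, 119.5, 264.0]
ee_rot: [-0.256, 0.931, -0.063, 0.251]
contact_force: [-0.3, -1.1, -0.3]
gripper_width: 85.2
grasp_force: 0.0
```

Run:
```python
from h import *
s=arm.read_state();d=get_image("wrist")
print(s["position"].round(1),s["joints"].round(2))
plan(np.array([540,112,266.]),R.from_matrix(F0)*rz(60),1)
cv2.imwrite("pics/w1.png",cv2.resize(d["img"][:,:,::-1],(800,600),interpolation=cv2.INTER_CUBIC))
```

```text
[537.5 119.5 264. ] [ 0.62  0.01 -0.7   0.63 -0.5  -2.15]
turn [0.5 0.2 0.4] dist 7.0
row turn [0.48, 0.19, 0.39]
[-0.06, -0.7, -0.03]
```

View pics/w1.png

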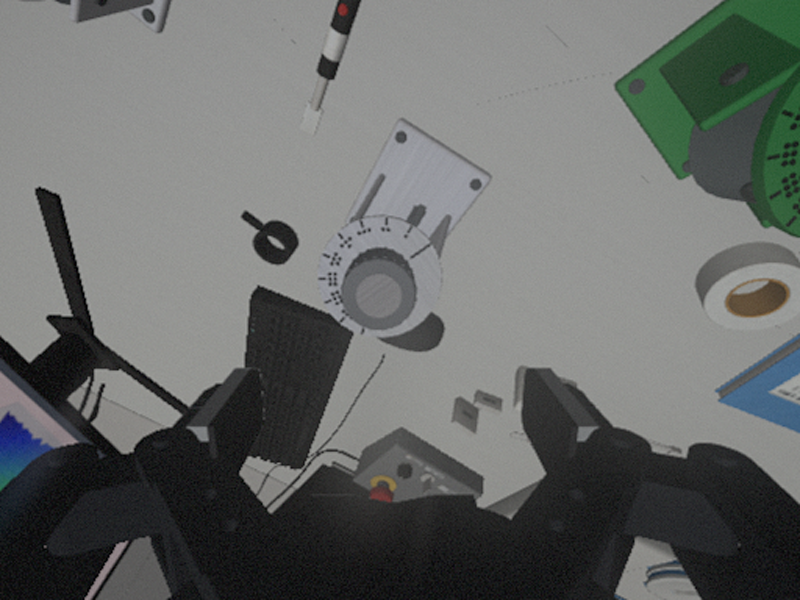

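The wrist view shows the grey wide regulator, with the sleeve end at (378,296), the index bar at (417,213) and the long zero line near (422,249). Next I'll take a close crop of the scale and check the axis fit.

```bash
cat >> h.py <<'E'
def wcam():
    s=arm.read_state();d=get_image("wrist");M=np.array(d["mount"],float)
    Rt=R.from_quat(s["ee_rot"]).as_matrix();P=np.array(s["position"])
    return Rt@M[:3,:3],P+Rt@M[:3,3],d
E
python3 - <<'E'
from h import *
c=wcam();im=c[2]["img"]
a=im[110:220,190:300];a=cv2.resize(a,(600,600),interpolation=cv2.INTER_CUBIC)
k=600/110
G=np.array([604.5,112.5,153])
f=lambda p:(proj(c,p)-[190,110])*k
print("end px",f(G+18*AX),"flange c",f(G-26*AX))
for nm,off,r,n in(("end",18,23,24),("fl",-26,44,36)):
  for t in np.linspace(0,2*np.pi,n,endpoint=False):
    q=G+off*AX+r*(np.cos(t)*np.array([.866,0,.5])+np.sin(t)*np.array([0,1,0]))
    cv2.circle(a,tuple(int(v) for v in f(q)),2,(255,0,0),-1)
cv2.imwrite("pics/w2.png",cv2.convertScaleAbs(a,alpha=1.3)[:,:,::-1])
E
```

```text
end px [296.61604849 435.78265757] flange c [299.84606915 377.91238462]
```

View pics/w2.png

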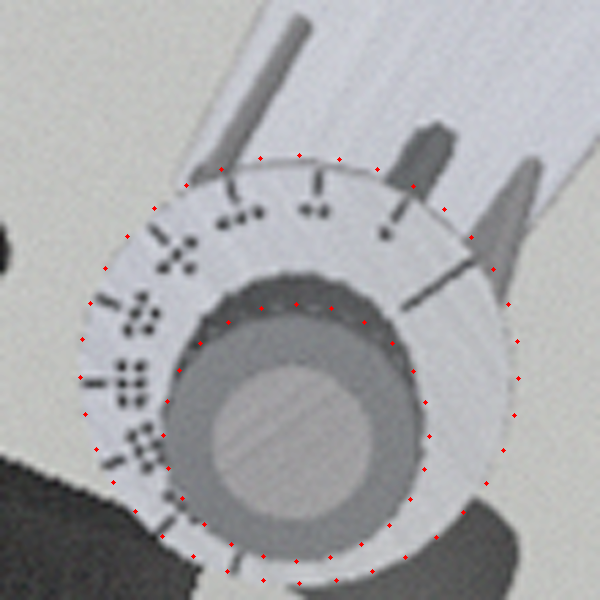

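The wide sleeve reads 1: one dot stands at the bar (385,235), and the six-dot mark is at (130,385), five clicks counter-clockwise. The drawn outlines fit within about 0.7 mm. I'll wind the wrist back 120° in the air, then approach.

Emit:
drive_tool --deltas '[[[0,-0.7,0],[0.5,0.2,-8]],[[0,0,0],[0,0,-8]],[[0,0,0],[0,0,-8]],[[0,0,0],[0,0,-8]],[[0,0,0],[0,0,-8]],[[0,0,0],[0,0,-8]],[[0,0,0],[0,0,-8]],[[0,0,0],[0,0,-8]],[[0,0,0],[0,0,-8]],[[0,0,0],[0,0,-8]],[[0,0,0],[0,0,-8]],[[0,0,0],[0,0,-8]]]'

```text
clock: 4.15
position: [539.3, 109.4, 266.7]
ee_rot: [0.862, -0.435, 0.232, -0.117]
contact_force: [-0.4, 1.1, -0.6]
gripper_width: 85.8
grasp_force: 0.0
```

Emit:
drive_tool --deltas '[[[0,0,1.5],[0,0,-8]],[[0,0,2],[0,0,-8]],[[0,0,2],[0,0,-7.6]],[[0,0,1],[0,0,0]],[[0,0,0],[0,0,0]],[[0,0,0],[0,0,0]]]'

```text
clock: 4.75
position: [572.3, 109.6, 210.6]
ee_rot: [0.932, -0.252, 0.251, -0.067]
contact_force: [-0.1, -0.3, 0.4]
gripper_width: 85.4
grasp_force: 0.0
```

Run:
```python
from h import *
G=np.array([604.8,112,153]);s=arm.read_state();print(s["position"].round(1),s["joints"].round(2))
plan(G+AX*43,R.from_matrix(F0)*rz(-60),1)
plan(G-AX*21,R.from_matrix(F0)*rz(-60),1)
```

```text
[572.3 109.6 210.6] [ 0.48  0.12 -0.79  0.9  -0.31 -0.26]
turn [-0.  -0.1 -0.3] dist 23.3
row turn [-0.02, -0.15, -0.26]
[-0.18, -0.18, 2.31]
turn [-0.  -0.1 -0.3] dist 87.2
row turn [-0.02, -0.15, -0.26]
[-0.2, -0.18, 8.71]
```

Emit:
drive_tool --deltas '[[[-0.1,-0.1,1.0],[0,-0.1,-0.2]],[[-0.1,-0.1,1.0],[0,0,0]],[[0,0,0],[0,0,0]]]'

```text
clock: 5.05
position: [581.6, 112.6, 192.5]
ee_rot: [0.933, -0.25, 0.25, -0.067]
contact_force: [-0.1, -0.3, 0.2]
gripper_width: 85.5
grasp_force: 0.0
```

Run:
```python
from h import *
G=np.array([604.8,112,153]);s=arm.read_state();print(s["position"].round(1),s["joints"].round(3))
plan(G-AX*20,R.from_matrix(F0)*rz(-60),1)
```

```text
[581.6 112.6 192.5] [ 0.428  0.153 -0.816  1.068 -0.24  -0.384]
turn [ 0. -0.  0.] dist 65.8
row turn [0.0, -0.03, 0.04]
[0.06, 0.03, 6.58]
```

```bash
cat > kin.py <<'E'
from h import *
from scipy.optimize import least_squares
D=[([-.978432,.385481,.00677,-.00042,-1.194032,-.258605],[204.59,-590.01,230.34],[-.16603,.98612,.00097,-.00022]),
([.62,.01,-.7,.63,-.5,-2.15],[537.5,119.5,264.],[-.256,.931,-.063,.251]),
([.48,.12,-.79,.9,-.31,-.26],[572.3,109.6,210.6],[.932,-.252,.251,-.067])]
s=arm.read_state();D.append((s["joints"],s["position"],s["ee_rot"]))
E_=lambda a,t:R.from_euler(a,t)
B=R.from_matrix(np.array([[0,0,1.],[0,1,0],[-1,0,0]]))  # tool z -> arm x
def fk(q,k,s4,s6):
    h,a1,L2,a3,L3,c,d,L,c2=k
    r1=E_("z",q[0]);r2=r1*E_("y",q[1]);r3=r1*E_("y",q[1]-q[2]);r4=r3*E_("x",s4*q[3]);r5=r4*E_("y",-q[4]);r6=r5*E_("x",s6*q[5])
    p=np.array([0,0,h])+r1.apply([a1,0,0])+r2.apply([0,0,L2])+r3.apply([L3,0,a3])+r4.apply([0,c,d])+r5.apply([L,c2,0])
    return p,r6
if __name__=="__main__":
    for s4 in(1,-1):
        for s6 in(1,-1):
            Rs=[fk(q,np.zeros(9),s4,s6)[1].inv()*R.from_quat(o) for q,_,o in D]
            print(s4,s6,[np.degrees((Rs[0].inv()*r).magnitude()).round(1) for r in Rs])
            f=lambda k:np.concatenate([fk(q,k,s4,s6)[0]-p for q,p,_ in D]+[(k-k0)*.003])
            k0=np.array([200,0,350,0,350,-80,0,250,-80.]);k=least_squares(f,k0);print(k.x.round(0),np.abs(k.fun[:12]).max().round(1))
E
python3 kin.py
```

```text
1 1 [np.float64(0.0), np.float64(153.1), np.float64(103.2), np.float64(108.5)]
[-528.  664.  366.  197. -316.  -82.   66.  -75.  -82.] 38.6
1 -1 [np.float64(0.0), np.float64(71.8), np.float64(103.3), np.float64(122.4)]
[-528.  664.  366.  197. -316.  -82.   66.  -75.  -82.] 38.6
-1 1 [np.float64(0.0), np.float64(142.8), np.float64(0.7), np.float64(14.3)]
[144.  -4. 583.   2. 417. -80.   3. 305. -80.] 3.5
-1 -1 [np.float64(0.0), np.float64(0.5), np.float64(0.7), np.float64(0.0)]
[144.  -4. 583.   2. 417. -80.   3. 305. -80.] 3.5
```

```bash
cat > ik.py <<'E'
from kin import *
k0=np.array([200,0,350,0,350,-80,0,250,-80.])
k=least_squares(lambda k:np.concatenate([fk(q,k,-1,-1)[0]-p for q,p,_ in D]+[(k-k0)*.003]),k0).x
C=fk(D[0][0],k,-1,-1)[1].inv()*R.from_quat(D[0][2])
bias=D[-1][1]-fk(D[-1][0],k,-1,-1)[0]
def ik(p,Rt,q0):
    def f(q):
        P,r=fk(q,k,-1,-1);return np.r_[(P+bias-p)/100,((r*C).inv()*Rt).as_rotvec()]
    s=least_squares(f,q0);return s.x,np.abs(s.fun).max()
if __name__=="__main__":
    G=np.array([604.8,112,153]);q=np.array(D[-1][0])
    for d in (45.6,30,15,5,-5,-12,-20):
        q,e=ik(G+AX*d,R.from_matrix(F0)*rz(-60),q);print(d,q.round(3),round(e,4))
E
python3 ik.py
```

```text
45.6 [ 0.428  0.154 -0.815  1.062 -0.24  -0.379] 0.0
30 [ 0.354  0.18  -0.839  1.264 -0.183 -0.522] 0.0
15 [ 0.254  0.205 -0.852  1.54  -0.126 -0.714] 0.0
5 [ 0.175  0.224 -0.847  1.762 -0.089 -0.868] 0.0
-5 [ 0.099  0.245 -0.827  1.993 -0.054 -1.032] 0.0
-12 [ 0.051  0.26  -0.805  2.152 -0.03  -1.149] 0.0
-20 [ 2.000e-03  2.780e-01 -7.700e-01  2.333e+00 -2.000e-03 -1.288e+00] 0.0
```

```bash
cat > br.py <<'E'
from ik import *
lo=np.array([-3.14,-1.21,-1.07,-3.16,-2.99,-3.1]);hi=np.array([3.14,2.06,1.41,2.05,-.16,3.1])
def branches(p,Rt,n=60,seed=0):
    g=np.random.default_rng(seed);out=[]
    for _ in range(n):
        q0=g.uniform(lo,hi);q0[0]=g.uniform(-1.2,1.2)
        def f(q):
            P,r=fk(q,k,-1,-1);return np.r_[(P+bias-p)/100,((r*C).inv()*Rt).as_rotvec()]
        s=least_squares(f,q0,bounds=(lo,hi),max_nfev=80)
        if np.abs(s.fun).max()<2e-3 and not any(np.abs(s.x-o).max()<.05 for o in out): out.append(s.x)
    return out
if __name__=="__main__":
    G=np.array([604.8,112,153])
    for d in(-18,130):
      for th in range(-180,180,40):
        print(d,th,[o.round(2).tolist() for o in branches(G+AX*d,R.from_matrix(F0)*rz(th),25)])
E
time python3 br.py
```

```text
-18 -180 []
-18 -140 []
-18 -100 []
-18 -60 []
-18 -20 []
-18 20 []
-18 60 []
-18 100 []
-18 140 []
130 -180 [[0.61, 0.01, -0.69, 0.63, -0.5, 2.03]]
130 -140 [[0.61, 0.01, -0.69, 0.63, -0.5, 1.34]]
130 -100 [[0.61, 0.01, -0.69, 0.63, -0.5, 0.64]]
130 -60 [[0.61, 0.01, -0.69, 0.63, -0.5, -0.06]]
130 -20 [[0.61, 0.01, -0.69, 0.63, -0.5, -0.76]]
130 20 [[0.61, 0.01, -0.69, 0.63, -0.5, -1.46]]
130 60 [[0.61, 0.01, -0.69, 0.63, -0.5, -2.15]]
130 100 [[0.61, 0.01, -0.69, 0.63, -0.5, -2.85]]
130 140 [[0.61, 0.01, -0.69, 0.63, -0.5, 2.73]]
real	0m31.980s
user	0m32.076s
sys	0m0.128s
```

```bash
cat > grid.py <<'E'
from ik import *
lo=np.array([-3.14,-1.21,-1.07,-3.16,-2.99,-.0])+.04;hi=np.array([3.14,2.06,1.41,2.05,-.16,.0])-.04
lo[5]=-9;hi[5]=9
G=np.array([604.8,112,153])
def ori(th,al): return R.from_matrix(F0)*rz(th)*R.from_euler("y",al,degrees=True)
def tcp(th,al,back=0): return G+ori(th,al).apply([0,0,21-back])
seeds=[[.43,.15,-.8,1.06,-.4,0],[.3,.3,-.5,.2,-.8,0],[0,.3,-.5,-1,-.6,0],[.2,.3,-.5,1.6,-.5,0],[-.2,.3,-.7,-2.8,-.5,0]]
def sol(p,Rt,sd=seeds):
    best=None
    for q0 in sd:
        def f(q):
            P,r=fk(q,k,-1,-1);return np.r_[(P+bias-p)/100,((r*C).inv()*Rt).as_rotvec()]
        q0=np.array(q0,float)
        s=least_squares(f,q0.clip(lo+.01,hi-.01),bounds=(lo,hi),max_nfev=60)
        e=np.abs(s.fun).max()
        if best is None or e<best[1]-1e-4: best=(s.x,e)
        if e<2e-3: break
    return best
if __name__=="__main__":
    for al in(-40,-30,-20,-10,10,20,30,40):
        row=[]
        for th in range(-180,180,20):
            q,e=sol(tcp(th,al),ori(th,al)); row.append("%+.1f"%((q[5]+np.pi)%(2*np.pi)-np.pi)+"/%+.1f"%q[3] if e<2e-3 else "  .  ")
        print(al,row)
E
time python3 grid.py
```

```text
-40 ['+1.4/+1.1', '+1.4/+0.8', '+1.4/+0.5', '+1.3/+0.2', '+1.2/+0.0', '+1.1/-0.2', '+1.0/-0.4', '+0.9/-0.6', '+0.9/-0.8', '+0.9/-1.1', '+0.9/-1.4', '+1.1/-1.8', '+1.4/-2.3', '+1.5/-2.8', '  .  ', '  .  ', '  .  ', '+1.3/+1.6']
-30 ['+1.4/+1.2', '+1.4/+0.8', '+1.4/+0.5', '+1.3/+0.3', '+1.2/+0.1', '+1.1/-0.1', '+0.9/-0.3', '+0.8/-0.5', '+0.7/-0.7', '+0.6/-0.9', '+0.6/-1.1', '+0.7/-1.5', '+1.0/-2.1', '+1.4/-2.7', '  .  ', '  .  ', '  .  ', '+1.3/+1.7']
-20 ['+1.3/+1.3', '+1.3/+1.0', '+1.3/+0.7', '+1.2/+0.4', '+1.1/+0.2', '+0.9/+0.0', '+0.8/-0.1', '+0.6/-0.3', '+0.4/-0.4', '+0.2/-0.5', '  .  ', '  .  ', '  .  ', '  .  ', '  .  ', '  .  ', '  .  ', '+1.4/+1.8']
-10 ['+1.3/+1.6', '+1.2/+1.2', '+1.1/+0.9', '+1.0/+0.7', '+0.8/+0.5', '+0.6/+0.4', '+0.4/+0.3', '+0.1/+0.2', '  .  ', '  .  ', '  .  ', '  .  ', '  .  ', '  .  ', '  .  ', '  .  ', '  .  ', '+1.4/+1.9']
10 ['  .  ', '  .  ', '  .  ', '  .  ', '  .  ', '  .  ', '  .  ', '  .  ', '-1.8/+1.9', '-1.9/+1.6', '-1.9/+1.2', '-2.0/+0.9', '-2.2/+0.7', '-2.3/+0.5', '-2.5/+0.4', '-2.8/+0.3', '-3.1/+0.2', '  .  ']
20 ['-3.0/-0.5', '  .  ', '  .  ', '  .  ', '  .  ', '  .  ', '  .  ', '  .  ', '-1.8/+1.8', '-1.8/+1.3', '-1.8/+1.0', '-1.9/+0.7', '-1.9/+0.4', '-2.1/+0.2', '-2.2/+0.0', '-2.4/-0.1', '-2.6/-0.3', '-2.7/-0.4']
30 ['-2.5/-0.9', '-2.5/-1.1', '-2.4/-1.5', '-2.1/-2.1', '-1.7/-2.7', '  .  ', '  .  ', '  .  ', '-1.8/+1.7', '-1.8/+1.2', '-1.8/+0.8', '-1.8/+0.5', '-1.9/+0.3', '-2.0/+0.1', '-2.1/-0.1', '-2.2/-0.3', '-2.3/-0.5', '-2.4/-0.7']
40 ['-2.3/-1.1', '-2.2/-1.4', '-2.0/-1.8', '-1.7/-2.3', '-1.6/-2.8', '  .  ', '  .  ', '  .  ', '-1.8/+1.6', '-1.8/+1.1', '-1.7/+0.8', '-1.8/+0.5', '-1.8/+0.2', '-1.9/+0.0', '-2.0/-0.2', '-2.1/-0.4', '-2.2/-0.6', '-2.3/-0.8']
real	0m20.165s
user	0m20.046s
sys	0m0.182s
```

Straight alignment fails at the grip depth because joint 5 would leave its range. Tilting the tool 20° about the closing line keeps the pads parallel to the sleeve and makes a full 120° stroke reachable (θ 20→140). I'll plan that.

```bash
cat > p2.py <<'E'
from grid import *
s=arm.read_state();q=np.array(s["joints"]);P0=np.array(s["position"]);Q0=R.from_quat(s["ee_rot"])
P1=P0-40*Q0.as_matrix()[:,2]
print("back",ik(P1,Q0,q)[0].round(2)); q=ik(P1,Q0,q)[0]
Rt=ori(20,20);P2=tcp(20,20,back=65);n=12
w=(Q0.inv()*Rt).as_rotvec();print("row turn",np.degrees(w/n).round(2))
for i in range(1,n+1):
    A=Q0*R.from_rotvec(w*(i-1)/n);qn,e=ik(P1+(P2-P1)*i/n,Q0*R.from_rotvec(w*i/n),q)
    print((A.inv().apply((P2-P1)/n)/10).round(2).tolist(),qn.round(2),np.abs(qn-q).max().round(2),round(e,3));q=qn
for b in(50,30,15,1): q,e=ik(tcp(20,20,b),Rt,q);print("app",b,q.round(2),round(e,3))
for th in range(40,161,20): q,e=ik(tcp(th,20,1),ori(th,20),q);print(th,q.round(2),round(e,3))
E
python3 p2.py
```

```text
back [ 0.54  0.09 -0.75  0.78 -0.37 -0.18]
row turn [-1.16  1.38  6.6 ]
[-0.02, -0.12, 0.37] [ 0.53  0.1  -0.78  0.89 -0.37 -0.39] 0.21 0.0
[-0.04, -0.12, 0.37] [ 0.53  0.11 -0.79  0.96 -0.39 -0.58] 0.19 0.0
[-0.06, -0.13, 0.36] [ 0.53  0.12 -0.79  1.01 -0.41 -0.74] 0.17 0.0
[-0.09, -0.13, 0.36] [ 0.54  0.13 -0.79  1.03 -0.44 -0.89] 0.15 0.0
[-0.11, -0.12, 0.35] [ 0.55  0.15 -0.77  1.03 -0.48 -1.02] 0.13 0.0
[-0.13, -0.11, 0.35] [ 0.57  0.17 -0.76  1.02 -0.52 -1.14] 0.12 0.0
[-0.15, -0.11, 0.34] [ 0.59  0.18 -0.74  0.99 -0.56 -1.25] 0.11 0.0
[-0.17, -0.09, 0.34] [ 0.61  0.2  -0.72  0.96 -0.6  -1.35] 0.1 0.0
[-0.19, -0.08, 0.33] [ 0.62  0.22 -0.69  0.92 -0.64 -1.44] 0.09 0.0
[-0.21, -0.06, 0.32] [ 0.64  0.24 -0.66  0.87 -0.68 -1.53] 0.09 0.0
[-0.22, -0.05, 0.32] [ 0.65  0.26 -0.62  0.83 -0.71 -1.61] 0.08 0.0
[-0.23, -0.03, 0.31] [ 0.65  0.28 -0.59  0.78 -0.75 -1.69] 0.08 0.0
app 50 [ 0.63  0.3  -0.61  0.81 -0.72 -1.71] 0.0
app 30 [ 0.6   0.33 -0.63  0.87 -0.67 -1.75] 0.0
app 15 [ 0.58  0.34 -0.65  0.91 -0.64 -1.78] 0.0
app 1 [ 0.56  0.36 -0.66  0.96 -0.61 -1.81] 0.0
40 [ 0.57  0.38 -0.54  0.65 -0.66 -1.86] 0.0
60 [ 0.55  0.38 -0.43  0.41 -0.7  -1.95] 0.0
80 [ 0.51  0.38 -0.35  0.21 -0.72 -2.07] 0.0
100 [ 0.46  0.37 -0.3   0.04 -0.71 -2.22] 0.0
120 [ 0.41  0.36 -0.29 -0.12 -0.66 -2.38] 0.0
140 [ 0.37  0.34 -0.29 -0.26 -0.58 -2.55] 0.0
160 [ 0.35  0.32 -0.32 -0.39 -0.48 -2.74] 0.0
```

Emit:
drive_tool --deltas '[[[0,0,-2],[0,0,0]],[[0,0,-2],[0,0,0]],[[0,0,0],[0,0,0]]]'

```text
clock: 5.35
position: [562.1, 115.0, 231.1]
ee_rot: [0.932, -0.249, 0.252, -0.07]
contact_force: [0.2, 0.5, 0.6]
gripper_width: 85.2
grasp_force: 0.0
```

Emit:
drive_tool --deltas '[[[0,-0.1,0.4],[-1.2,1.4,6.6]],[[0,-0.1,0.4],[-1.2,1.4,6.6]],[[-0.1,-0.1,0.4],[-1.2,1.4,6.6]],[[-0.1,-0.1,0.4],[-1.2,1.4,6.6]],[[-0.1,-0.1,0.3],[-1.2,1.4,6.6]],[[-0.1,-0.1,0.3],[-1.2,1.4,6.6]],[[-0.2,-0.1,0.3],[-1.2,1.4,6.6]],[[-0.2,-0.1,0.3],[-1.2,1.4,6.6]],[[-0.2,-0.1,0.3],[-1.2,1.4,6.6]],[[-0.2,-0.1,0.3],[-1.2,1.4,6.6]],[[-0.2,0,0.3],[-1.2,1.4,6.6]],[[-0.2,0,0.3],[-1.2,1.4,6.6]]]'

```text
clock: 6.55
position: [587.0, 126.5, 191.6]
ee_rot: [-0.517, 0.818, -0.242, 0.068]
contact_force: [0.2, -0.3, -0.0]
gripper_width: 85.5
grasp_force: 0.0
```

Emit:
drive_tool --deltas '[[[0,0,0],[0,0,0]],[[0,0,0],[0,0,0]]]'

```text
clock: 6.75
position: [587.0, 126.3, 191.7]
ee_rot: [-0.52, 0.816, -0.243, 0.068]
contact_force: [-0.3, -0.3, 0.0]
gripper_width: 85.4
grasp_force: 0.0
```

Run:
```python
from grid import *
print(arm.read_state()["joints"].round(2))
plan(tcp(20,20,65),ori(20,20),1);plan(tcp(20,20,1),ori(20,20),1)
```

```text
[ 0.65  0.29 -0.59  0.77 -0.76 -1.68]
turn [ 0.2 -0.3  0.1] dist 1.6
row turn [0.19, -0.33, 0.12]
[-0.06, -0.12, 0.09]
turn [ 0.2 -0.3  0.1] dist 64.9
row turn [0.19, -0.33, 0.12]
[-0.1, -0.15, 6.49]
```

Emit:
drive_tool --deltas '[[[-0.1,-0.15,1.5],[0.2,-0.3,0.1]],[[0,0,1.5],[0,0,0]],[[0,0,1.5],[0,0,0]],[[0,0,1.0],[0,0,0]],[[0,0,0.9],[0,0,0]],[[0,0,0],[0,0,0]],[[0,0,0],[0,0,0]]]'

```text
clock: 7.45
position: [612.2, 105.8, 136.8]
ee_rot: [-0.519, 0.817, -0.243, 0.071]
contact_force: [0.3, -0.6, 0.5]
gripper_width: 85.5
grasp_force: 0.0
```

Run:
```python
from grid import *
print(arm.read_state()["joints"].round(2)); plan(tcp(20,20,1),ori(20,20),1)
d=get_image("wrist");cv2.imwrite("pics/w3.png",cv2.resize(d["img"][:,:,::-1],(800,600),interpolation=cv2.INTER_CUBIC))
```

```text
[ 0.55  0.37 -0.66  0.95 -0.61 -1.81]
turn [-0.  -0.  -0.1] dist 1.3
row turn [-0.01, -0.05, -0.1]
[-0.0, 0.05, 0.12]
```

View pics/w3.png

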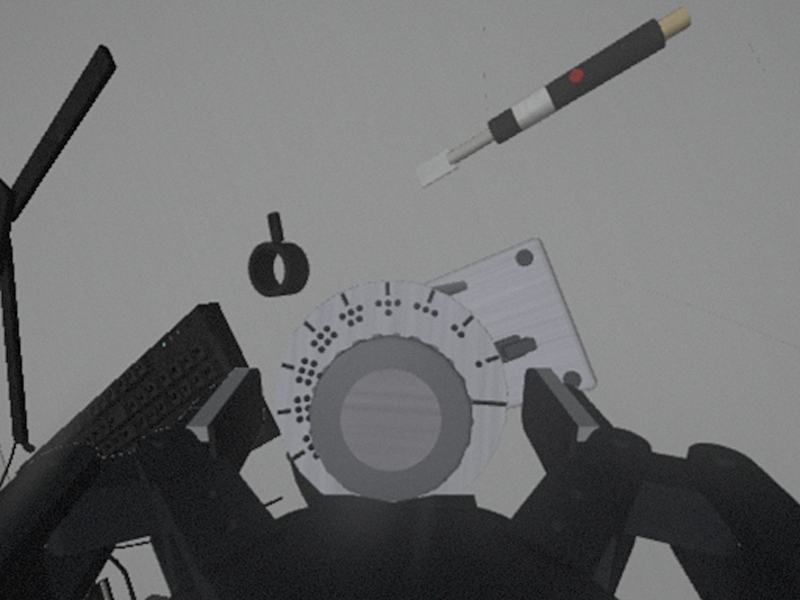

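The sleeve end at (390,418) sits centred between the fingers (midpoint about 391). Now I'll close.

Emit:
drive_tool --deltas '[[[0,0,0.1],[0,0,0]],[[0,0,0],[0,0,0]],[[0,0,0],[0,0,0]],[[0,0,0],[0,0,0]],[[0,0,0],[0,0,0]],[[0,0,0],[0,0,0]],[[0,0,0],[0,0,0]],[[0,0,0],[0,0,0]]]' --claw 3.5

```text
clock: 8.3
position: [613.0, 105.8, 136.7]
ee_rot: [-0.519, 0.817, -0.243, 0.072]
contact_force: [-2.5, -0.4, 5.3]
gripper_width: 44.9
grasp_force: 60.7
```

Run:
```python
from grid import *
s=arm.read_state();print(s["contact_force"].round(1),s["wrist_torque"].round(2),s["gripper_width"],s["grasp_force"]); plan(tcp(20,20,0),ori(20,20),1)
for ph in(6,8):
    w=R.from_rotvec(np.radians(ph)*np.array([-np.sin(np.radians(20)),0,np.cos(np.radians(20))]))
    print(ph,np.degrees(w.as_rotvec()).round(2),((w.apply([0,0,21])-[0,0,21])/10).round(3))
```

```text
[-2.5 -0.4  5.3] [ 0.11  0.71 -0.18] 44.851774875681926 60.739123821258545
turn [-0.1 -0.  -0.1] dist 2.2
row turn [-0.08, -0.02, -0.14]
[0.04, 0.11, 0.18]
6 [-2.05  0.    5.64] [-0.004  0.075 -0.001]
8 [-2.74  0.    7.52] [-0.007  0.1   -0.002]
```

Emit:
drive_tool --deltas '[[[0,0.075,0],[-2.05,0,5.64]],[[0,0.075,0],[-2.05,0,5.64]],[[0,0.075,0],[-2.05,0,5.64]],[[0,0.075,0],[-2.05,0,5.64]],[[0,0.075,0],[-2.05,0,5.64]]]'

```text
clock: 8.8
position: [610.1, 108.2, 135.0]
ee_rot: [-0.307, 0.937, -0.144, 0.083]
contact_force: [-0.7, -1.1, 7.2]
gripper_width: 44.9
grasp_force: 61.5
```

Run:
```python
from grid import *
s=arm.read_state();print(s["contact_force"].round(1),s["wrist_torque"].round(2),s["gripper_width"].round(1)); plan(tcp(50,20,0),ori(50,20),1)
```

```text
Traceback (most recent call last):
AttributeError: 'float' object has no attribute 'round'
```

Run:
```python
from grid import *
s=arm.read_state();print(s["contact_force"].round(1),s["wrist_torque"].round(2)); plan(tcp(50,20,0),ori(50,20),1)
```

```text
[-0.7 -1.1  7.2] [-0.37  0.42 -0.08]
turn [ 0.   0.1 -0.3] dist 2.1
row turn [0.03, 0.05, -0.33]
[0.08, 0.0, 0.19]
```

Emit:
drive_tool --deltas '[[[0,0.075,0],[-2.05,0,5.64]],[[0,0.075,0],[-2.05,0,5.64]],[[0,0.075,0],[-2.05,0,5.64]],[[0,0.075,0],[-2.05,0,5.64]],[[0,0.075,0],[-2.05,0,5.64]]]'

```text
clock: 9.3
position: [608.6, 111.9, 134.2]
ee_rot: [-0.076, 0.993, -0.036, 0.088]
contact_force: [-3.8, 1.2, 5.6]
gripper_width: 44.4
grasp_force: 61.6
```

Run:
```python
from grid import *
s=arm.read_state();print(s["contact_force"].round(1),s["wrist_torque"].round(2)); plan(tcp(80,20,0),ori(80,20),1)
```

```text
[-3.8  1.2  5.6] [0.27 1.01 0.  ]
turn [ 0.1  0.1 -0.3] dist 2.1
row turn [0.1, 0.12, -0.34]
[0.06, -0.1, 0.18]
```

Forces are low and the tool is following the turn. I'll do the other 60°, ending with a settle.

Emit:
drive_tool --deltas '[[[0,0.075,0],[-2.05,0,5.64]],[[0,0.075,0],[-2.05,0,5.64]],[[0,0.075,0],[-2.05,0,5.64]],[[0,0.075,0],[-2.05,0,5.64]],[[0,0.075,0],[-2.05,0,5.64]]]'

```text
clock: 9.8
position: [609.0, 115.9, 134.4]
ee_rot: [0.16, 0.98, 0.075, 0.087]
contact_force: [-3.2, 3.8, 4.6]
gripper_width: 44.6
grasp_force: 61.5
```

Emit:
drive_tool --deltas '[[[0,0.075,0],[-2.05,0,5.64]],[[0,0.075,0],[-2.05,0,5.64]],[[0,0.075,0],[-2.05,0,5.64]],[[0,0.075,0],[-2.05,0,5.64]],[[0,0.075,0],[-2.05,0,5.64]],[[0,0,0],[0,0,0]],[[0,0,0],[0,0,0]]]'

```text
clock: 10.5
position: [611.0, 119.3, 135.6]
ee_rot: [0.384, 0.902, 0.18, 0.08]
contact_force: [-2.3, 3.5, 5.3]
gripper_width: 45.1
grasp_force: 61.6
```

Run:
```python
from grid import *
s=arm.read_state();print(s["joints"].round(2),s["contact_force"].round(1),s["wrist_torque"].round(2)); plan(tcp(140,20,0),ori(140,20),1)
d=get_image("wrist");cv2.imwrite("pics/w4.png",cv2.resize(d["img"][100:340,100:420,::-1],(800,600),interpolation=cv2.INTER_CUBIC))
```

```text
[ 0.37  0.34 -0.29 -0.26 -0.58 -2.56] [-2.3  3.5  5.3] [0.9  0.82 0.44]
turn [ 0.2  0.1 -0.1] dist 2.7
row turn [0.21, 0.11, -0.14]
[-0.1, -0.21, 0.13]
```

View pics/w4.png

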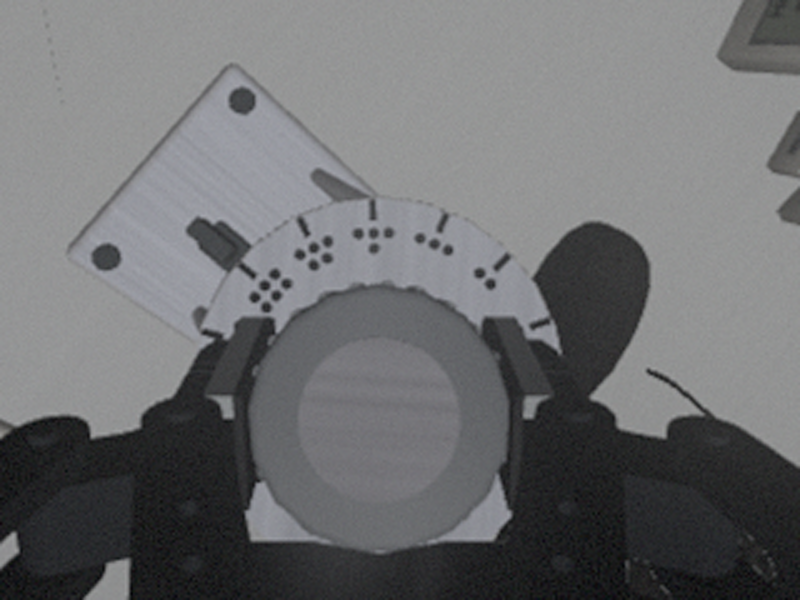

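The six-dot mark (270,290), with its line at (245,268), stands at the index bar. I'll let go and back off.

Emit:
drive_tool --deltas '[[[0,0,0],[0,0,0]],[[0,0,0],[0,0,0]],[[0,0,0],[0,0,0]],[[0,0,0],[0,0,0]],[[0,0,0],[0,0,0]],[[0,0,0],[0,0,0]],[[0,0,0],[0,0,0]],[[0,0,0],[0,0,0]]]' --claw 8.5

```text
clock: 11.35
position: [610.2, 117.8, 134.3]
ee_rot: [0.384, 0.902, 0.178, 0.08]
contact_force: [0.6, -0.1, -0.4]
gripper_width: 85.0
grasp_force: 0.0
```

Emit:
drive_tool --deltas '[[[0,0,-1],[0,0,0]],[[0,0,-2],[0,0,0]],[[0,0,-2],[0,0,0]],[[0,0,-2],[0,0,0]],[[0,0,-2],[0,0,0]],[[0,0,-2],[0,0,0]],[[0,0,0],[0,0,0]],[[0,0,0],[0,0,0]],[[0,0,0],[0,0,0]]]'

```text
clock: 12.25
position: [578.8, 89.1, 235.0]
ee_rot: [0.384, 0.902, 0.178, 0.079]
contact_force: [0.4, -0.0, 0.5]
gripper_width: 85.0
grasp_force: 0.0
```

Run:
```python
from h import *
d=get_image("wrist");cv2.imwrite("pics/w5.png",cv2.resize(d["img"][100:340,100:420,::-1],(800,600),interpolation=cv2.INTER_CUBIC))
```

```text
(no output)
```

View pics/w5.png

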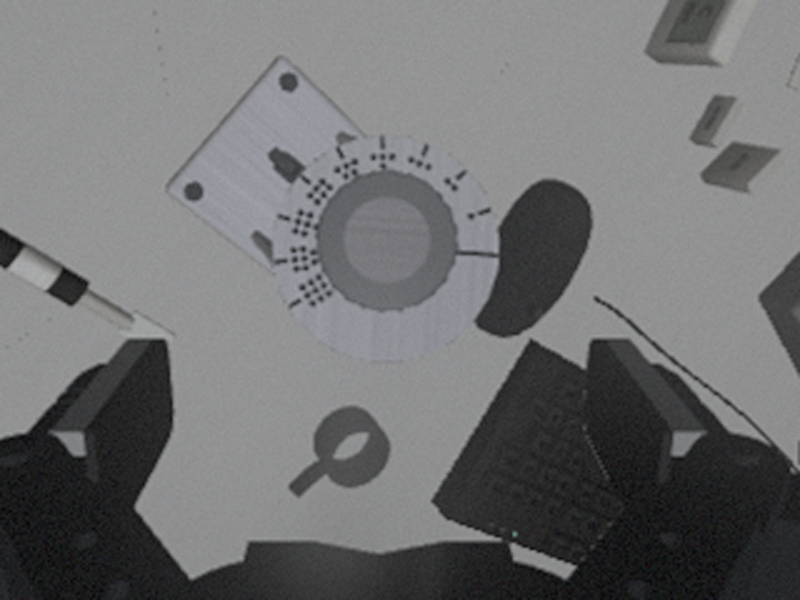

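With the gripper clear, counting from the zero line (480,255) puts the sixth mark (318,188) at the index bar (290,165). I'm handing in.

```bash
python3 -c "
from bench import arm
print(arm.job_done())"
```

```text
the job is handed in; nothing more can be done
None
```

The wide regulator's sleeve was turned from 1 to 6 and released; the last wrist picture shows its six-dot mark at the index bar. The gripper stayed clear of the slim regulator and the loose items, and the job was handed in at about 12 s.

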